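# Add the milk jug to the row on the ware board

### The job

Pick up the small milk jug that stands on the table among the other pots and set it gently down, upright, in the middle of the round plaster disc on the wooden board. Its pouring lip must point the same way as the lip of the jug already standing on that board. Leave the other jug, the mug and the beaker where they are.

Things in the scene. Friction and masses are not known exactly. Their poses are not given: they have to be found in the camera images.
- jug_center (a point): The milk jug to move, standing on the table (z = 0): white ceramic, straight round body 52 mm in diameter, 70 mm high, 0.14 to 0.24 kg, open top, a pinched V-shaped pouring lip at the rim and a loop handle opposite. Point: on its axis half-way up (35 mm). x: towards the lip (reach 45 mm from the axis); handle at -x (reach 54 mm); y: across, the bare sides, slightly flattened, 55 mm wide, to grip; z: up.
- jug_spout (a point): The tip of that jug's pouring lip, 43 mm from its axis (along x of jug_center) and 64 mm above its underside.
- bat_top (a point): Centre of the top face of the empty round plaster disc, off-white, 100 mm in diameter, 8 mm thick, fixed on the wooden board, at either end of it; the top face is 26 mm above the table. x: across the board, the way the pouring lip must point; y: along the board; z: up.
- board: Wooden ware board fixed on the table, 320 mm long (its y), 130 mm wide (its x), 18 mm thick; origin at the centre of its underside. The disc and the other jug stand on its long centre line, each 78 mm from its middle, at opposite ends. x: across the board, the way the other jug's lip points.
- ref_center (a point): The other jug, the same in every way as the one to be moved, already standing on the wooden board at the end without the disc: the pattern for the direction, to be left alone. This point lies on its axis half-way up (35 mm above its underside). x axis: towards its pouring lip; z axis: up.
- ref_spout (a point): The tip of the other jug's pouring lip, 43 mm from its axis.
- mug_center (a point): A white ceramic mug on the table, body 66 mm in diameter, 85 mm high, with a loop handle (towards its -x, reaching 62 mm from the axis) and no pouring lip; to be left alone. This point lies on its axis half-way up.
- beaker_center (a point): A white ceramic beaker on the table, 62 mm in diameter, 115 mm high, with neither handle nor lip; to be left alone. This point lies on its axis half-way up.
Not all that is in view belongs to the job. What is shaped like the part that bears jug_center but purple or red is not meant.

How it is judged:
By the outcome, as a careful person would: the job done as asked, in the order asked, and still so for the second after the job is handed in, with the robot touching nothing.
It also fails if it takes over 35 s, if anything falls off the work surface, if the arm or the gripper's body presses on something with over 40 N, if the wrist force passes 120 N, or if a joint passes its speed limit or range.

### The arm

A 6-joint arm with a two-finger parallel gripper is mounted at the origin on the work surface. World frame = base frame: x ahead of the robot, y to its left, z up, the work surface at z = 0. Lengths are in m, angles in rad, forces in N, time in s.
With the tool pointing down it reaches from about 0.325 to 0.85 m from the base axis. Payload 15.5 kg.
Tool frame: the origin (TCP) lies on the centre line of the jaws, within the pads' length; the fingertips stand 17 mm ahead of it and the grasp point (between the pads) lies 2 mm behind it; x points along the fingers, y is the direction in which the jaws open and shut, and the axes are right-handed (so a half turn about x gives the same grasp; the last joint's range is limited). The gripper opens to 91 mm and grips with 3 to 60 N. Pads are 32 mm wide; open, the fingers measure 118 mm over their backs; the gripper's body (76 mm by 178 mm) begins 60 mm behind the grasp point.
Start: joints at [-1.337, 0.494, 1.345, -0, 1.302, -0.096], TCP at [0.202, -0.592, 0.231] pointing down, gripper open.
Joint ranges: [-2.91, 2.91], [-0.82, 2.16], [0.22, 2.67], [-1.22, 4.37], [0.12, 2.79], [-3.08, 3.08]. Speed limits (rad/s): [1.89, 1.89, 2.57, 3.01, 3.01, 3.01].

### API

Orientations are given as a unit quaternion [w, x, y, z].
In Python, from workcell import manip gives the robot as it stands.
- The arm moves only by the shell command python3 -m jog 'ROWS' [FORCE]. ROWS is a JSON object of lists of equal length, an entry for each row: "jaw": the closure in counts, from 0 (fully open) to 255 (shut); "delta_pos": the shift along the tool's x, y, z in cm, a list of three; "turn": the turn about the tool's x in degrees. A call has 1 to 8 rows; each row shifts and turns the commanded pose from where the row before left it, along the tool's axes as they then stand; what a row does not reach is not made up. A row lasts 1/8 s, in which the tool goes at most 62.5 mm and 10.7 degrees, less where a joint would pass 70% of its speed; a pose out of reach is approached as far as the arm can. A call with a gripper value outside its range is refused whole. The fingers move at their own pace and stop on an object; FORCE is the grip in N (left out, the last holds). Time passes only in rows, so rows that do not move let the fingers close. It gives the time, the measured TCP pose, the force and the opening at its end, in the units of the state.
- manip.read_state(): the state, without advancing time (a new reading comes with each control period).
- manip.get_image(name): name is "scene" or "side" or "wrist"; returns a dict with "frame" (420x560x3 uint8, blue, green, red), "depth" (420x560 float32, m along the optical axis (not along the pixel's ray), 0 where there is no reading), "fx", "fy", "cx", "cy" (pixels), "k1" (the pictures are not rectified: a ray, as slopes to the right and down, at radius r is drawn at 1 + k1 r^2 times it, then the intrinsics apply), "cam_to_world" (4x4, takes a point from camera to world coordinates). Camera axes: x right, y down, z forward; pixel columns grow to the right and rows downward; lengths in m; the calibration is good to about 2 mm. A picture is of the moment at which its call begins.
- manip.finish_job(): hands the job in, once; it reports no verdict.
The state is a dict: "time_s": time; "qpos": joint angles; "joint_velocities": joint speeds; "effort": joint torques, N m; "eef_pos": TCP position; "eef_rot": TCP orientation; "ft_force": force on the tool from outside, world axes, zero at the start; "wrist_torque": the same for the moment, N m; "width": finger opening in m.
Only numpy, scipy, OpenCV 4.12 (cv2) and the standard library are available. Lean on these libraries where they do the work, as an engineer would, in place of code of your own. Each camera call takes 0.05 s, during which the arm holds its last target.

## Working session

There is one attempt and no reset: what is moved stays moved. The work goes in short steps, Python scripts to look and compute and a shell command to move; the robot and the scene stay as the last step left them, time stands still between calls to the robot, and variables do not carry over. Pictures are saved under pics/ and viewed, and the job is handed in when it is done.

```bash
mkdir -p pics; ls; cat > h.py <<'E'
import numpy as np, cv2
from workcell import manip
def snap(n,f):
    im=manip.get_image(n); cv2.imwrite(f'pics/{f}.png',im['frame'])
    np.savez(f'{f}.npz',**im); return im
def load(f): return dict(np.load(f+'.npz'))
def ray(im,u,v):
    K=np.array([[im['fx'],0,im['cx']],[0,im['fy'],im['cy']],[0,0,1.]],float)
    p=cv2.undistortPoints(np.array([[[u,v]]],float),K,np.array([float(im['k1']),0,0,0,0]),)[0,0]
    # model: drawn=(1+k1 r^2)*ray, same as OpenCV forward
    T=im['cam_to_world']; d=T[:3,:3]@np.array([p[0],p[1],1]); return T[:3,3],d
def onz(im,u,v,z):
    o,d=ray(im,u,v); return o+d*(z-o[2])/d[2]
def bydepth(im,u,v):
    o,d=ray(im,u,v); return o+d*im['depth'][int(v),int(u)]
def cloud(im):
    H,W=im['depth'].shape; uu,vv=np.meshgrid(np.arange(W),np.arange(H))
    K=np.array([[im['fx'],0,im['cx']],[0,im['fy'],im['cy']],[0,0,1.]],float)
    p=cv2.undistortPoints(np.stack([uu,vv],-1).reshape(-1,1,2).astype(float),K,np.array([float(im['k1']),0,0,0,0])).reshape(H,W,2)
    d=np.dstack([p,np.ones((H,W))])*im['depth'][...,None]
    T=im['cam_to_world']; return d@T[:3,:3].T+T[:3,3]
E
python3 - <<'E'
from h import *
for n in ['scene','side','wrist']:
    im=snap(n,n+'0'); print(n,im['cam_to_world'].round(3).tolist(),im['fx'],im['k1'])
print(manip.read_state())
E
```

```text
pics
scene [[-0.837, 0.444, -0.319, 0.939], [0.547, 0.687, -0.479, 0.516], [0.006, -0.575, -0.818, 1.058], [0.0, 0.0, 0.0, 1.0]] 432.1820200370704 -0.02672005382086572
side [[-0.978, -0.115, 0.172, 0.34], [-0.207, 0.537, -0.818, 0.823], [0.002, -0.836, -0.549, 0.68], [0.0, 0.0, 0.0, 1.0]] 445.9173291247985 -0.002253919749905836
wrist [[0.324, -0.907, -0.27, 0.277], [-0.946, -0.311, -0.091, -0.565], [-0.002, 0.285, -0.958, 0.384], [0.0, 0.0, 0.0, 1.0]] 378.2581719456317 -0.046906045043561925
{'time_s': 0.15, 'qpos': array([-1.33751001e+00,  4.94056124e-01,  1.34595881e+00,  7.12682410e-06,
        1.30251229e+00, -9.55426825e-02]), 'joint_velocities': array([ 0.00072458, -0.00212363, -0.00136443,  0.00031027,  0.00045087,
       -0.0001637 ]), 'effort': array([ 1.55652717e-03, -8.79199219e+01, -3.82053566e+01,  7.05422508e-02,
        5.00705140e-02, -4.89692502e-05]), 'eef_pos': array([ 0.20175251, -0.5912598 ,  0.23047565]), 'eef_rot': array([-0.11540505, -0.69755071, -0.11606466,  0.69759134]), 'ft_force': array([ 0.29491201,  0.51861876, -0.28133395]), 'wrist_torque': array([ 0.02263395,  0.02581372, -0.04986293]), 'width': 0.09123947533576733}
```

View pics/scene0.png

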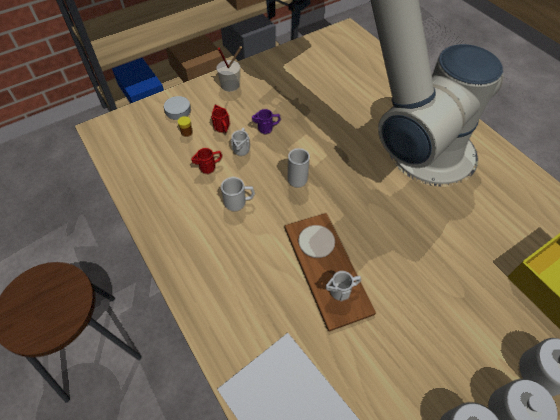

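View pics/side0.png

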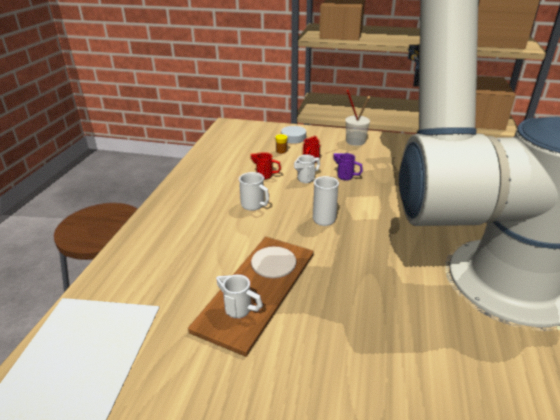

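View pics/wrist0.png

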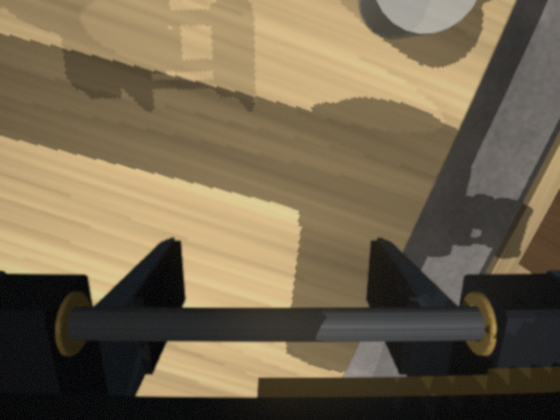

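In the scene picture, these could be taken for the jug:
- White small pot at (240,143)
- White mug at (234,194)
- Beaker at (298,168)
- Jug on the board at (342,286), the reference
- Red jugs at (206,160) and (220,120)
- Purple jug at (265,121)

By the description, the one I want is (240,143), and the disc is at (317,240). I'll check that in a close crop.

```bash
python3 - <<'E'
from h import *
a=load('scene0')['frame'];b=load('side0')['frame']
c=[cv2.resize(x,(390,290),interpolation=cv2.INTER_CUBIC) for x in (a[115:175,200:280],a[255:315,300:380],b[145:190,277:337],b[265:325,205:285])]
cv2.imwrite('pics/crop.png',np.vstack([np.hstack(c[:2]),np.hstack(c[2:])]))
E
```

```text
(no output)
```

View pics/crop.png

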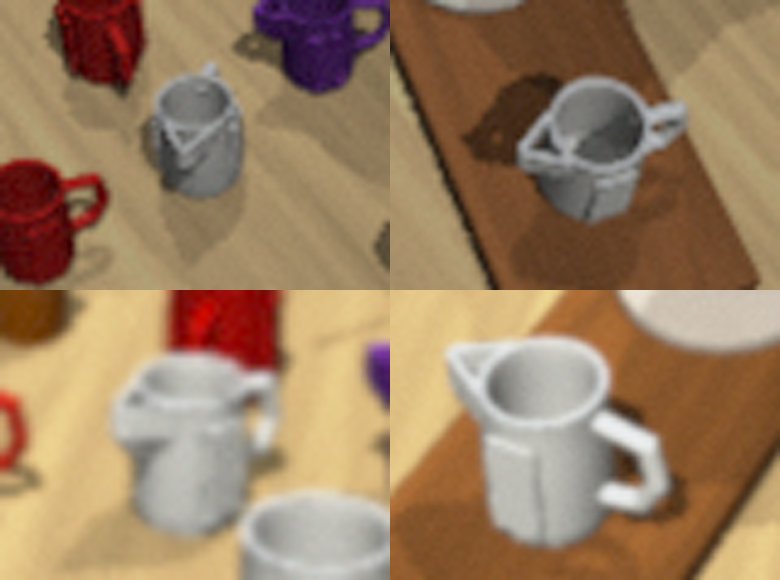

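The crop confirms it: the white pot at scene (240,143) has a V lip towards the camera and a loop handle behind. The reference's lip points left in the picture, away from its handle. Now I'll measure both.

```bash
python3 - <<'E'
from h import *
s=load('scene0'); d=load('side0')
cs,cd=cloud(s),cloud(d)
for n,im,z,pts in [('s',s,.07,dict(jugspout=(237,144.5),jughandle=(243,129),mug=(234,185),beak=(299,155))),('d',d,.07,dict(jugspout=(296.5,162))),
  ('s',s,.088,dict(refspout=(327,286),refhandle=(440-0,0)))]:
    for k,(u,v) in pts.items(): print(n,k,onz(im,u,v,z).round(4))
def blobs(im,c,name):
    f=cv2.cvtColor(im['frame'],cv2.COLOR_BGR2HSV)
    m=((f[...,1]<60)&(f[...,2]>70)&(c[...,2]>.02)&(c[...,2]<.14)&(c[...,0]>.1)&(np.abs(c[...,0])<.9)&(c[...,1]<.3)&(c[...,1]>-.75)&(im['depth']>0)).astype(np.uint8)
    m=cv2.morphologyEx(m,cv2.MORPH_CLOSE,np.ones((3,3)))
    n,l,st,ce=cv2.connectedComponentsWithStats(m)
    for i in range(1,n):
        if st[i,4]<100: continue
        p=c[(l==i)&(im['depth']>0)]; p=p[(p[:,2]>.015)&(p[:,2]<.14)]
        print(name,st[i],'med',np.median(p,0).round(3),'zmax',np.percentile(p[:,2],97).round(3),'min',p.min(0).round(3),'max',p.max(0).round(3))
blobs(s,cs,'scene');blobs(d,cd,'side')
E
```

```text
s jugspout [ 0.5537 -0.311   0.07  ]
s jughandle [ 0.505 -0.358  0.07 ]
s mug [ 0.6385 -0.18    0.07  ]
s beak [ 0.4178 -0.1725  0.07  ]
d jugspout [ 0.5489 -0.3129  0.07  ]
s refspout [0.6067 0.2202 0.088 ]
s refhandle [-0.5463 -0.5431  0.088 ]
scene [217  60  23  28 503] med [ 0.411 -0.62   0.078] zmax 0.104 min [ 0.361 -0.683  0.016] max [ 0.443 -0.595  0.121]
scene [164  96  26  21 420] med [ 0.623 -0.614  0.03 ] zmax 0.034 min [ 0.577 -0.665  0.019] max [ 0.666 -0.573  0.036]
scene [231 128  19  26 347] med [ 0.527 -0.329  0.055] zmax 0.071 min [ 0.495 -0.377  0.017] max [ 0.558 -0.303  0.075]
scene [289 149  21  37 634] med [ 0.448 -0.126  0.082] zmax 0.116 min [ 0.413 -0.17   0.017] max [ 0.476 -0.106  0.12 ]
scene [221 177  34  32 656] med [ 0.646 -0.157  0.058] zmax 0.086 min [ 0.596 -0.202  0.016] max [ 0.681 -0.135  0.088]
scene [298 226  37  32 910] med [0.531 0.079 0.025] zmax 0.029 min [0.48  0.028 0.019] max [0.579 0.128 0.031]
scene [326 271  35  30 570] med [0.564 0.229 0.067] zmax 0.088 min [0.511 0.183 0.016] max [0.61  0.256 0.093]
side [346 116  24  26 486] med [ 0.396 -0.611  0.068] zmax 0.084 min [ 0.358 -0.68   0.019] max [ 0.439 -0.591  0.103]
side [281 126  25  13 254] med [ 0.614 -0.608  0.031] zmax 0.034 min [ 0.574 -0.67   0.019] max [ 0.663 -0.519  0.057]
side [294 155  26  24 461] med [ 0.523 -0.321  0.055] zmax 0.072 min [ 0.49  -0.379  0.019] max [ 0.555 -0.302  0.074]
side [239 172  30  34 810] med [ 0.639 -0.148  0.061] zmax 0.086 min [ 0.592 -0.206  0.015] max [ 0.677 -0.134  0.088]
side [313 176  26  45 988] med [ 0.439 -0.117  0.085] zmax 0.116 min [ 0.41  -0.171  0.02 ] max [ 0.471 -0.105  0.119]
side [ 252  247   44   31 1057] med [0.525 0.083 0.027] zmax 0.029 min [0.476 0.029 0.019] max [0.574 0.128 0.03 ]
side [ 217  275   46   43 1258] med [0.559 0.241 0.068] zmax 0.089 min [0.509 0.189 0.018] max [0.604 0.26  0.091]
```

```bash
cat >> h.py <<'E'
from scipy.spatial.transform import Rotation as R
def tool():
    s=manip.read_state(); q=s['eef_rot']; return s['eef_pos'],R.from_quat(np.r_[q[1:],q[0]]).as_matrix(),s
def plan(p,ydir_deg=None):
    """remaining shift in tool axes (cm) and turn about x (deg) so tool y lies along ydir (mod 180)"""
    t,M,s=tool(); print('t',s['time_s'],'tcp',t.round(4),'xdir',M[:,0].round(3),'yaw_y',np.degrees(np.arctan2(M[1,1],M[0,1])).round(2),'q6',s['qpos'][5].round(3),'w',s['width'].round(4),'F',s['ft_force'].round(1))
    print('delta cm',(M.T@(np.array(p)-t)*100).round(2))
    if ydir_deg is not None:
        cur=np.degrees(np.arctan2(M[1,1],M[0,1])); w=(ydir_deg-cur+90)%180-90
        print('world yaw change',w.round(2),' turn about tool x',(-w).round(2))
E
python3 - <<'E'
from h import *
from scipy.optimize import least_squares
def fit(p,r=None):
    if r: f=lambda a:np.hypot(p[:,0]-a[0],p[:,1]-a[1])-r; x0=p[:,:2].mean(0)
    else: f=lambda a:np.hypot(p[:,0]-a[0],p[:,1]-a[1])-a[2]; x0=np.r_[p[:,:2].mean(0),.03]
    return least_squares(f,x0,loss='soft_l1',f_scale=.002).x
for n in ['scene0','side0']:
    im=load(n);c=cloud(im);f=cv2.cvtColor(im['frame'],cv2.COLOR_BGR2HSV)
    w=(f[...,1]<60)&(im['depth']>0)
    z=c[...,2]
    # disc by white mask on z
    m=w&(abs(c[...,0]-.53)<.07)&(abs(c[...,1]-.08)<.07)&(z>.015)&(z<.033)
    cnt=max(cv2.findContours(m.astype(np.uint8),0,1)[0],key=cv2.contourArea)[:,0]
    p=np.array([onz(im,u,v,.026) for u,v in cnt]); print(n,'disc',fit(p).round(4))
    for nm,cc,z0 in [('jug',(.525,-.335),0),('ref',(.56,.23),.018)]:
        nb=(abs(c[...,0]-cc[0])<.07)&(abs(c[...,1]-cc[1])<.07)&w
        p=c[nb&(z>z0+.062)&(z<z0+.08)]; print(nm,'rim',len(p),fit(p,.026).round(4))
        q=c[nb&(z>z0+.012)&(z<z0+.055)]; print(nm,'body',len(q),fit(q,.026).round(4))
plan([.525,-.335,.2],-46)
E
```

```text
scene0 disc [0.5305 0.0779 0.0491]
jug rim 113 [ 0.5298 -0.3349]
jug body 204 [ 0.5284 -0.3367]
ref rim 158 [0.5697 0.228 ]
ref body 292 [0.5653 0.2311]
side0 disc [0.5256 0.0803 0.0497]
jug rim 138 [ 0.5272 -0.3364]
jug body 259 [ 0.5218 -0.3398]
ref rim 321 [0.5646 0.2295]
ref body 675 [0.5616 0.2305]Traceback (most recent call last):
  File "<stdin>", line 19, in <module>
  File "h.py", line 27, in plan
    t,M,s=tool(); print('t',s['time_s'],'tcp',t.round(4),'xdir',M[:,0].round(3),'yaw_y',np.degrees(np.arctan2(M[1,1],M[0,1])).round(2),'q6',s['qpos'][5].round(3),'w',s['width'].round(4),'F',s['ft_force'].round(1))
                                                                                                                                                                      ^^^^^^^^^^^^^^^^
AttributeError: 'float' object has no attribute 'round'
```

```bash
sed -i "s/s\['width'\].round(4)/round(s['width'],4)/" h.py
python3 - <<'E'
from h import *
for n in ['scene0','side0']:
    im=load(n);c=cloud(im);f=cv2.cvtColor(im['frame'],cv2.COLOR_BGR2HSV)
    z=c[...,2]
    m=((f[...,1]>120)&(f[...,2]<150)&(abs(c[...,0]-.55)<.13)&(abs(c[...,1]-.15)<.2)&(im['depth']>0)&(z>.008)).astype(np.uint8)
    m=cv2.morphologyEx(m,cv2.MORPH_OPEN,np.ones((3,3)))
    cnt=max(cv2.findContours(m,0,1)[0],key=cv2.contourArea)
    h=cv2.convexHull(cnt)[:,0]
    p=np.array([onz(im,u,v,.018)[:2] for u,v in h])*1000
    print(n,cv2.minAreaRect(p.astype(np.float32)))
plan([.525,-.335,.2],-46)
E
```

```text
scene0 ((550.407958984375, 154.19171142578125), (318.8358154296875, 130.42340087890625), 76.31676483154297)
side0 ((538.5947265625, 161.27587890625), (318.99755859375, 124.98992919921875), 76.35000610351562)
t 0.15 tcp [ 0.2018 -0.5913  0.2305] xdir [-0.     0.001 -1.   ] yaw_y -71.16 q6 -0.096 w 0.0912 F [ 0.3  0.5 -0.3]
delta cm [  3.06 -13.81 -38.87]
world yaw change 25.16  turn about tool x -25.16
```

```bash
python3 -m jog '{"jaw":[0,0,0,0,0,0,0,0],"delta_pos":[[0,-1.7,-4.5],[0,-1.7,-4.8],[0,-1.7,-4.8],[0,-1.7,-4.8],[0,-1.7,-4.8],[0,-1.7,-4.8],[0,-1.7,-4.8],[0,-1.7,-4.8]],"turn":[0,0,0,0,0,0,0,0]}' 20
python3 -m jog '{"jaw":[0,0,0,0],"delta_pos":[[0,0,0],[0,0,0],[0,0,0],[0,0,0]],"turn":[-8.5,-8.5,-8.2,0]}'
python3 - <<'E'
from h import *
plan([.526,-.337,.2],-46); snap('wrist','wrist1')
E
```

```text
time_s: 1.15
eef_pos: [0.5196, -0.3385, 0.2308]
eef_rot: [-0.116, -0.698, -0.116, 0.698]
ft_force: [0.1, -1.0, -0.9]
width: 0.0911
time_s: 1.65
eef_pos: [0.5184, -0.3397, 0.2307]
eef_rot: [-0.265, -0.656, -0.265, 0.656]
ft_force: [-0.8, -0.5, -1.0]
width: 0.0911
t 1.65 tcp [ 0.5184 -0.3397  0.2307] xdir [-0.  0. -1.] yaw_y -46.0 q6 0.126 w 0.0911 F [-0.8 -0.5 -1. ]
delta cm [ 3.07  0.33 -0.73]
world yaw change -0.0  turn about tool x 0.0
```

View pics/wrist1.png

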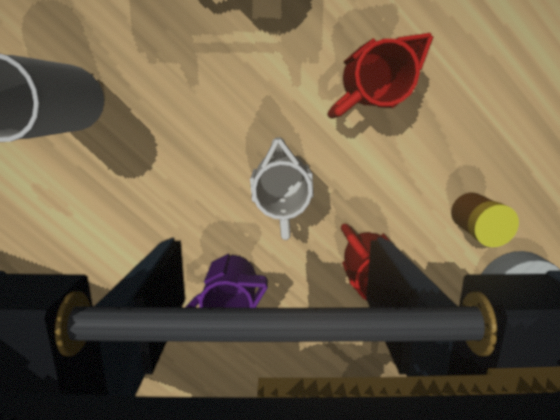

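In the wrist view the jug's rim is centred near (281,190), with the lip tip at (278,140) and the handle end at (285,237). The purple jug at (230,285) and a red one at (365,260) stand close on the handle side.

```bash
python3 - <<'E'
from h import *
im=load('wrist1');f=cv2.cvtColor(im['frame'],cv2.COLOR_BGR2HSV);c=cloud(im)
m=((f[...,1]<50)&(f[...,2]>100)).astype(np.uint8); m[:,:235]=0;m[:,335:]=0;m[:120]=0;m[245:]=0
cnt=max(cv2.findContours(m,0,1)[0],key=cv2.contourArea)
print(cv2.boundingRect(cnt))
h=cnt[:,0].astype(float)
p=np.array([onz(im,u,v,.070)[:2] for u,v in h])
from scipy.optimize import least_squares
ctr=np.array([.526,-.337])
for _ in range(5):
    q=p[abs(np.hypot(*(p-ctr).T)-.027)<.006]
    r=least_squares(lambda a:np.hypot(*(q-a[:2]).T)-a[2],np.r_[ctr,.027],loss='soft_l1',f_scale=.001).x; ctr=r[:2]
print('rim',r.round(4),len(q))
far=p[np.hypot(*(p-ctr).T)>.036]-ctr
for sgn in (1,-1):
    w=far[(far@np.array([.72,.69])*sgn)>0]; i=np.argmax(np.hypot(*w.T)); t=w[np.hypot(*w.T)>np.hypot(*w.T).max()-.003].mean(0)
    print('lip' if sgn>0 else 'handle',t.round(4),np.hypot(*t).round(4),np.degrees(np.arctan2(t[1]*sgn,t[0]*sgn)).round(1))
z=c[...,2]
for n,mm in [('purple',(f[...,0]>120)&(f[...,0]<150)&(f[...,1]>90)),('red',((f[...,0]<6)|(f[...,0]>174))&(f[...,1]>150))]:
    k,l,st,ce=cv2.connectedComponentsWithStats(mm.astype(np.uint8))
    for i in range(1,k):
        if st[i,4]>200: 
            q=c[(l==i)&(z>.01)]; print(n,st[i],q.min(0).round(3),q.max(0).round(3), 'min dist',np.hypot(*(q[:,:2]-ctr).T).min().round(3))
            d=q[:,:2]-ctr; a=np.radians(44); x=d@[np.cos(a),np.sin(a)]; y=d@[-np.sin(a),np.cos(a)]
            print('  jug-frame x',x.min().round(3),x.max().round(3),'y',y.min().round(3),y.max().round(3))
plan([*ctr,.2],-46)
E
```

```text
(250, 138, 64, 102)
rim [ 0.5269 -0.3365  0.0272] 173
lip [0.027 0.031] 0.0411 49.0
handle [-0.03   -0.0342] 0.0455 48.8
purple [ 188  256   79   53 2544] [ 0.365 -0.4    0.01 ] [ 0.575 -0.283  0.384] min dist 0.026
  jug-frame x -0.136 0.072 y 0.005 0.096
red [ 330   33  103   83 4258] [ 0.575 -0.357  0.01 ] [ 0.695 -0.283  0.384] min dist 0.072
  jug-frame x 0.06 0.123 y -0.116 0.005
red [ 342  225   33   74 1142] [ 0.503 -0.479  0.01 ] [ 0.575 -0.283  0.384] min dist 0.041
  jug-frame x -0.109 0.072 y -0.096 0.005
t 1.7 tcp [ 0.5184 -0.3397  0.2308] xdir [-0.  0. -1.] yaw_y -46.14 q6 0.129 w 0.0914 F [ 1.  -0.7  0.7]
delta cm [ 3.08  0.36 -0.83]
world yaw change 0.14  turn about tool x -0.14
```

```bash
python3 - <<'E'
from h import *
im=load('wrist1');f=cv2.cvtColor(im['frame'],cv2.COLOR_BGR2HSV);c=cloud(im);z=c[...,2]
ctr=np.array([.5269,-.3365]);a=np.radians(49)
for n,mm in [('purple',(f[...,0]>120)&(f[...,0]<150)&(f[...,1]>90)),('red',((f[...,0]<6)|(f[...,0]>174))&(f[...,1]>150))]:
    d=c[mm&(im['depth']>0)&(z>.01)&(z<.12)]; d=d[:,:2]-ctr
    x=d@[np.cos(a),np.sin(a)]; y=d@[-np.sin(a),np.cos(a)]
    for s in (1,-1):
      for lo,hi in((.03,.07),):
        k=(y*s>lo)&(y*s<hi); print(n,s,k.sum(), x[k&(x<0)].max().round(3) if (k&(x<0)).any() else '', x[k&(x>0)].min().round(3) if (k&(x>0)).any() else '')
E
```

```text
purple 1 1377 -0.078 
purple -1 0  
red 1 0  
red -1 1608 -0.049 0.056
```

```bash
python3 -m jog '{"jaw":[0,0,0,0],"delta_pos":[[0,0.4,-0.8],[3,0,0],[3,0,0],[0,0,0]],"turn":[-5,0,0,0]}'
python3 - <<'E'
from h import *
snap('wrist','wrist2')
plan([.5269,-.3365,.039],-41)
E
```

```text
time_s: 2.2
eef_pos: [0.5259, -0.3363, 0.1691]
eef_rot: [-0.291, -0.643, -0.294, 0.644]
ft_force: [0.3, 0.0, 0.4]
width: 0.0911
t 2.25 tcp [ 0.5267 -0.3369  0.1707] xdir [-0.001  0.001 -1.   ] yaw_y -41.09 q6 0.053 w 0.0911 F [ 0.1 -0.4  0.7]
delta cm [ 1.317e+01  1.000e-02 -5.000e-02]
world yaw change 0.09  turn about tool x -0.09
```

View pics/wrist2.png

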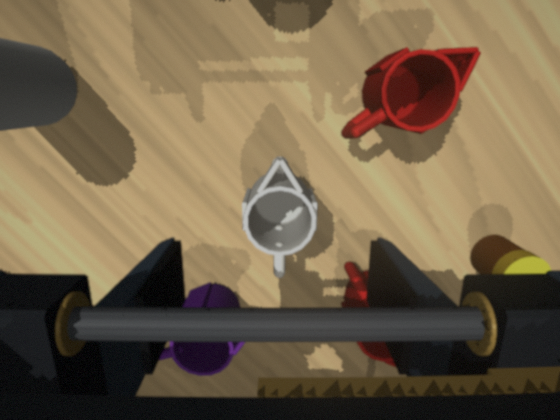

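The jug is now square to the jaws. The lip (280,158), centre (280,220) and handle (279,270) all lie on the centre column, and both finger paths are clear.

```bash
python3 -m jog '{"jaw":[0,0,0,0,0,0],"delta_pos":[[3,0,0],[3,0,0],[3,0,0],[2.5,0,0],[1.6,0,0],[0,0,0]],"turn":[0,0,0,0,0,0]}' 20
python3 -m jog '{"jaw":[60,90,110,130,150,170,190,200],"delta_pos":[[0,0,0],[0,0,0],[0,0,0],[0,0,0],[0,0,0],[0,0,0],[0,0,0],[0,0,0]],"turn":[0,0,0,0,0,0,0,0]}' 20
python3 - <<'E'
from h import *
plan([.5269,-.3365,.15],-41); snap('wrist','wrist3')
E
```

```text
time_s: 3.0
eef_pos: [0.5271, -0.3372, 0.0399]
eef_rot: [-0.293, -0.643, -0.293, 0.644]
ft_force: [-0.4, -0.6, 0.7]
width: 0.0911
time_s: 4.0
eef_pos: [0.5272, -0.3372, 0.0402]
eef_rot: [0.294, 0.643, 0.293, -0.643]
ft_force: [0.9, 0.7, 5.3]
width: 0.0546
t 4.0 tcp [ 0.5272 -0.3372  0.0402] xdir [ 0. -0. -1.] yaw_y -40.97 q6 0.05 w 0.0546 F [0.9 0.7 5.3]
delta cm [-10.98  -0.06  -0.04]
world yaw change -0.03  turn about tool x 0.03
```

View pics/wrist3.png

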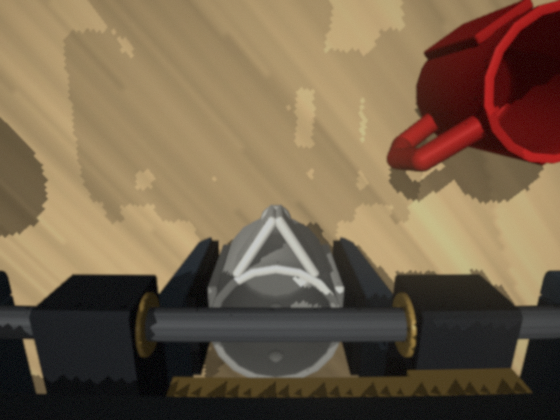

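The jaws closed on the flats at 54.6 mm, with the lip centred between them at (277,210). Lifting.

```bash
python3 -m jog '{"jaw":[200,200,200,200,200,200,200,200],"delta_pos":[[-0.5,0,0],[-1.5,0,0],[-2,0,0],[-2.5,0,0],[-2.5,0,0],[-2,0,0],[-1,0,0],[0,0,0]],"turn":[0,0,0,0,0,0,0,0]}' 25
python3 - <<'E'
from h import *
plan([.528,.079,.16],-103.7); snap('wrist','wrist4')
E
```

```text
time_s: 5.05
eef_pos: [0.5272, -0.3372, 0.1607]
eef_rot: [0.294, 0.644, 0.293, -0.643]
ft_force: [0.5, 0.3, -1.9]
width: 0.0547
t 5.05 tcp [ 0.5272 -0.3372  0.1607] xdir [ 0.001 -0.001 -1.   ] yaw_y -40.96 q6 0.05 w 0.0547 F [ 0.5  0.3 -1.9]
delta cm [  0.04 -27.23 -31.48]
world yaw change -62.74  turn about tool x 62.74
```

View pics/wrist4.png

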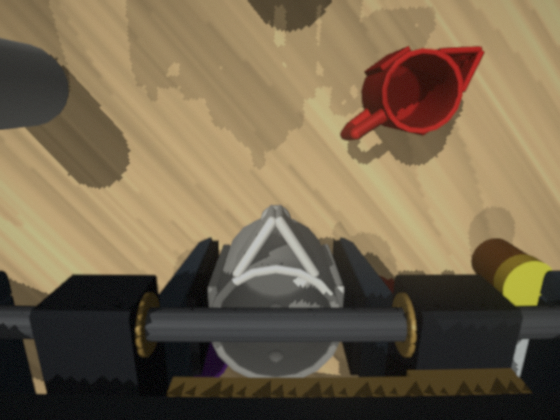

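```bash
python3 -m jog '{"jaw":[200,200,200,200,200,200,200,200],"delta_pos":[[-2,0,0],[-2,0,0],[0,-2,-2.3],[0,-4,-4.6],[0,-4.5,-5.2],[0,-4.5,-5.2],[0,-4.5,-5.2],[0,-4,-4.6]],"turn":[0,0,0,0,0,0,0,0]}'
python3 -m jog '{"jaw":[200,200,200,200,200,200,200,200],"delta_pos":[[0,-2.5,-2.9],[0,-1.2,-1.5],[0,0,0],[0,0,0],[0,0,0],[0,0,0],[0,0,0],[0,0,0]],"turn":[0,0,9,10,10,10,10,7]}'
python3 -m jog '{"jaw":[200,200,200],"delta_pos":[[0,0,0],[0,0,0],[0,0,0]],"turn":[6.7,0,0]}'
python3 - <<'E'
from h import *
plan([.528,.079,.11],-103.7); 
for n in ['wrist','scene','side']: snap(n,n+'5')
a=cv2.imread('pics/scene5.png')[170:350,230:430];b=cv2.imread('pics/side5.png')[170:350,170:370]
cv2.imwrite('pics/c5.png',np.hstack([cv2.resize(x,(400,360)) for x in(a,b)]))
E
```

```text
time_s: 6.1
eef_pos: [0.5265, 0.0048, 0.1992]
eef_rot: [-0.293, -0.643, -0.294, 0.644]
ft_force: [1.3, -0.8, -0.3]
width: 0.0553
time_s: 7.1
eef_pos: [0.528, 0.0595, 0.1993]
eef_rot: [0.045, -0.705, 0.045, 0.706]
ft_force: [0.2, 0.2, -1.3]
width: 0.0548
time_s: 7.48
eef_pos: [0.5281, 0.0599, 0.1996]
eef_rot: [0.083, -0.702, 0.083, 0.702]
ft_force: [-0.1, 0.1, -2.2]
width: 0.0549
t 7.475 tcp [0.5281 0.0599 0.1996] xdir [-0.001 -0.    -1.   ] yaw_y -103.53 q6 1.808 w 0.0549 F [-0.1  0.1 -2.2]
delta cm [ 8.96 -1.86  0.45]
world yaw change -0.17  turn about tool x 0.17
```

View pics/wrist5.png

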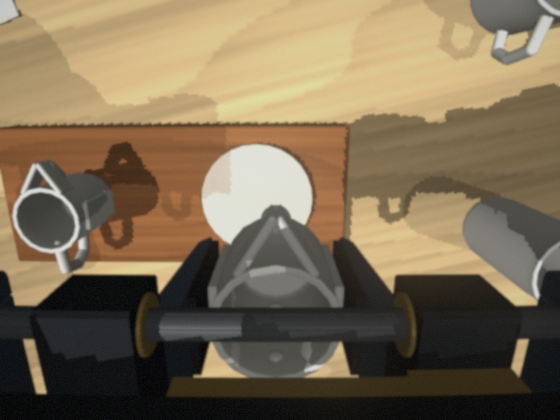

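View pics/c5.png

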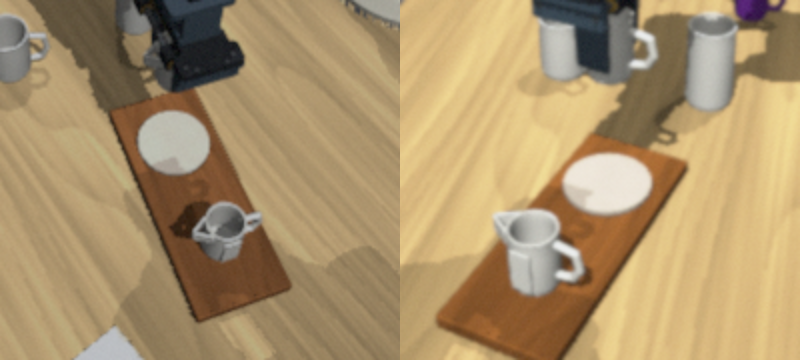

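The wrist view shows the disc at about (258,195) ahead of the held jug, with its far edge and the board's far edge (row 126) unobstructed. The reference jug is at left (47,215), its lip pointing up the picture. I'll measure the disc and the board edge from here.

```bash
python3 - <<'E'
from h import *
from scipy.optimize import least_squares
im=load('wrist5');f=cv2.cvtColor(im['frame'],cv2.COLOR_BGR2HSV)
hsv=f
m=((f[...,1]<70)&(f[...,2]>130)).astype(np.uint8); m[:,:190]=0;m[:,325:]=0;m[:135]=0;m[215:]=0
cnt=max(cv2.findContours(m,0,1)[0],key=cv2.contourArea)[:,0]
cnt=cnt[(cnt[:,1]<212)&~((abs(cnt[:,0]-276)<45)&(cnt[:,1]>200))]
p=np.array([onz(im,u,v,.026)[:2] for u,v in cnt])
r=least_squares(lambda a:np.hypot(*(p-a[:2]).T)-a[2],[.53,.08,.05],loss='soft_l1',f_scale=.001).x
print('disc',r.round(4))
# board far edge: brown transitions
b=((f[...,1]>120)&(f[...,2]<175)&(f[...,0]<14)).astype(np.uint8); b[:110]=0; b[250:]=0
def line(P): 
    v=cv2.fitLine(P.astype(np.float32),cv2.DIST_HUBER,0,.001,.001).ravel(); return np.degrees(np.arctan2(v[1],v[0])),v[2:]
top=[(u,np.argmax(b[:,u])) for u in range(20,340,4) if b[:,u].any()]
print(top[::12]); P=np.array([onz(im,u,v,.018)[:2] for u,v in top]);P=P-0; print('top edge',line(P))
rt=[(559-np.argmax(b[v,::-1]),v) for v in range(135,225,3)]
print(rt[::6]); P=np.array([onz(im,u,v,.018)[:2] for u,v in rt]); print('right edge',line(P))
for k in ('scene5','side5'):
    pass
# ref jug lip vs handle direction in wrist view
for nm,(u,v,z) in dict(lip=(38,163,.084),handle=(67,270,.065),rim=(46,222,.088)).items(): print(nm,onz(im,u,v,z).round(4))
E
```

```text
disc [0.5261 0.0778 0.0494]
[(20, np.int64(128)), (68, np.int64(127)), (116, np.int64(127)), (164, np.int64(127)), (212, np.int64(126)), (260, np.int64(126)), (308, np.int64(126))]
top edge (np.float32(76.43155), array([0.5977737 , 0.10390051], dtype=float32))
[(np.int64(345), 135), (np.int64(345), 153), (np.int64(344), 171), (np.int64(344), 189), (np.int64(343), 207)]
right edge (np.float32(-12.212662), array([ 0.53178316, -0.0045016 ], dtype=float32))
lip [0.604 0.22  0.084]
handle [0.5132 0.2454 0.065 ]
rim [0.5611 0.2295 0.088 ]
```

```bash
python3 - <<'E'
from h import *
im=load('wrist5'); t,M,s=tool()
a=np.radians(-13.5); x=np.array([np.cos(a),np.sin(a),0])
l=onz(im,276,208,.1996+.024+.003); print('lip tip',l, 'axis est',(l-.043*x).round(4),'tcp',t.round(4))
plan([.5263,.0782,.0675],-103.5)
E
```

```text
lip tip [0.57012127 0.04988509 0.2266    ] axis est [0.5283 0.0599 0.2266] tcp [0.5281 0.0602 0.1998]
t 7.625 tcp [0.5281 0.0602 0.1998] xdir [-0. -0. -1.] yaw_y -103.59 q6 1.809 w 0.0549 F [-0.2 -0.1 -1.5]
delta cm [13.23 -1.71  0.59]
world yaw change 0.09  turn about tool x -0.09
```

```bash
python3 -m jog '{"jaw":[200,200,200,200,200,200,200],"delta_pos":[[0,-1.7,0.55],[2.5,0,0],[3,0,0],[3,0,0],[2.2,0,0],[1.2,0,0],[0,0,0]],"turn":[0,0,0,0,0,0,0]}'
python3 - <<'E'
from h import *
for n in ['scene','side']: snap(n,n+'6')
a=cv2.imread('pics/scene6.png')[190:340,250:400];b=cv2.imread('pics/side6.png')[190:340,190:340]
cv2.imwrite('pics/c6.png',np.hstack([cv2.resize(x,(400,400)) for x in(a,b)]))
plan([.5265,.0783,.0665],-103.5)
E
```

```text
time_s: 8.5
eef_pos: [0.5265, 0.0785, 0.0806]
eef_rot: [0.084, -0.702, 0.084, 0.702]
ft_force: [-0.0, 0.1, -1.8]
width: 0.0548
t 8.6 tcp [0.5272 0.0784 0.0816] xdir [ 0.001  0.    -1.   ] yaw_y -103.65 q6 1.844 w 0.0548 F [-0.1  0.6 -2.1]
delta cm [1.51 0.02 0.06]
world yaw change 0.15  turn about tool x -0.15
```

View pics/c6.png

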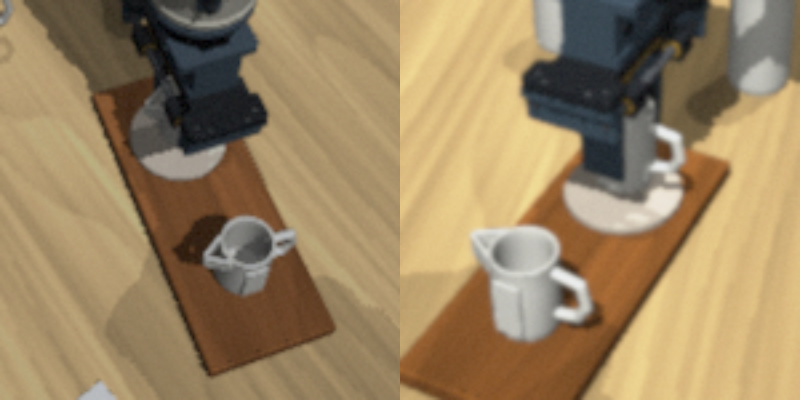

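The jug hangs about 15 mm above the disc with its handle parallel to the reference's. I'll lower it slowly.

```bash
python3 -m jog '{"jaw":[200,200,200,200,200],"delta_pos":[[0.5,0,0],[0.4,0,0],[0.2,0,0],[0.1,0,0],[0,0,0]],"turn":[0,0,0,0,0]}'
python3 -m jog '{"jaw":[200,200,200],"delta_pos":[[0.1,0,0],[0.1,0,0],[0,0,0]],"turn":[0,0,0]}'
```

```text
time_s: 9.22
eef_pos: [0.5267, 0.0781, 0.0689]
eef_rot: [0.084, -0.702, 0.084, 0.702]
ft_force: [0.4, 0.5, -0.7]
width: 0.0546
time_s: 9.6
eef_pos: [0.5267, 0.0781, 0.0669]
eef_rot: [0.084, -0.702, 0.084, 0.702]
ft_force: [-0.0, 0.0, -1.3]
width: 0.0546
```

```bash
python3 -m jog '{"jaw":[200,200],"delta_pos":[[0.05,0,0],[0,0,0]],"turn":[0,0]}'
python3 -m jog '{"jaw":[200,200],"delta_pos":[[0.05,0,0],[0,0,0]],"turn":[0,0]}'
```

```text
time_s: 9.85
eef_pos: [0.5267, 0.0781, 0.0664]
eef_rot: [0.084, -0.702, 0.084, 0.702]
ft_force: [-0.5, 0.3, -0.3]
width: 0.0549
time_s: 10.1
eef_pos: [0.5268, 0.0781, 0.0662]
eef_rot: [-0.084, 0.702, -0.084, -0.702]
ft_force: [-0.6, -0.2, 5.7]
width: 0.0549
```

Contact: +5.7 N at z = 0.0662. I'll open gradually, then rise.

```bash
python3 -m jog '{"jaw":[100,96,90,80,60,30,0,0],"delta_pos":[[0,0,0],[0,0,0],[0,0,0],[0,0,0],[0,0,0],[0,0,0],[0,0,0],[0,0,0]],"turn":[0,0,0,0,0,0,0,0]}' 5
python3 -m jog '{"jaw":[0,0,0,0,0,0,0,0],"delta_pos":[[-1,0,0],[-2,0,0],[-3,0,0],[-3,0,0],[-3,0,0],[-3,0,0],[-1,0,0],[0,0,0]],"turn":[0,0,0,0,0,0,0,0]}'
python3 -m jog '{"jaw":[0,0,0,0],"delta_pos":[[0,0,3],[0,0,4],[0,0,2],[0,0,0]],"turn":[0,0,0,0]}'
python3 - <<'E'
from h import *
for n in ['wrist','scene','side']: snap(n,n+'7')
a=cv2.imread('pics/scene7.png')[190:340,250:400];b=cv2.imread('pics/side7.png')[190:340,190:340]
cv2.imwrite('pics/c7.png',np.hstack([cv2.resize(x,(400,400)) for x in(a,b)]))
plan([0,0,0])
E
```

```text
time_s: 11.1
eef_pos: [0.5268, 0.0781, 0.0659]
eef_rot: [-0.084, 0.702, -0.084, -0.702]
ft_force: [-0.3, 0.5, 0.5]
width: 0.091
time_s: 12.1
eef_pos: [0.5268, 0.0781, 0.2263]
eef_rot: [-0.084, 0.702, -0.084, -0.702]
ft_force: [0.3, 0.0, -0.8]
width: 0.0912
time_s: 12.6
eef_pos: [0.4377, 0.0995, 0.2251]
eef_rot: [0.084, -0.701, 0.084, 0.703]
ft_force: [1.0, -0.5, 0.1]
width: 0.0912
t 12.75 tcp [0.44   0.0992 0.2255] xdir [-0. -0. -1.] yaw_y -103.67 q6 1.899 w 0.0915 F [0.8 0.7 0.9]
delta cm [22.56 20.03 40.41]
```

View pics/c7.png

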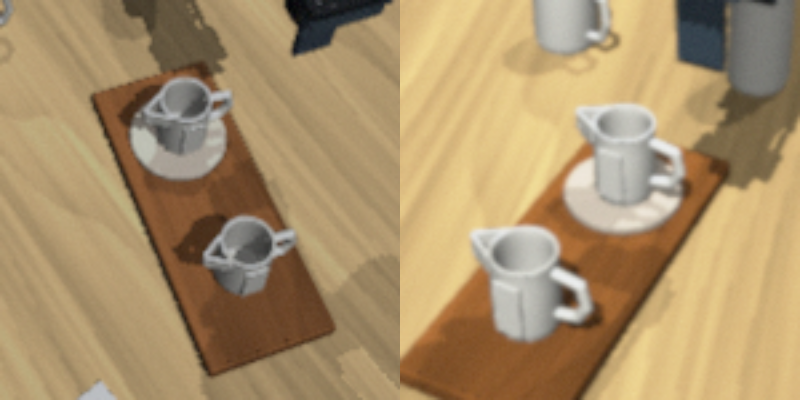

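View pics/wrist7.png

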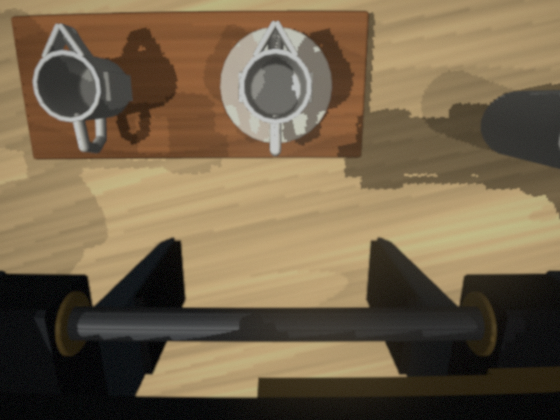

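The jug stands upright on the disc, at (276,85) in the wrist view. Its lip (276,22) points the same way as the reference's lip (60,28). A numeric check comes next.

```bash
python3 - <<'E'
from h import *
from scipy.optimize import least_squares
im=load('wrist7')
rim=np.mean([onz(im,243,87,.096),onz(im,310,87,.096)],0); lip=onz(im,276,22,.091); hd=onz(im,275,153,.08)
print('jug rim',rim.round(4),'lip-handle ang',np.degrees(np.arctan2(*(lip-hd)[[1,0]])).round(1))
rr=onz(im,67,86,.088);l2=onz(im,60,26,.083);h2=onz(im,84,150,.07)
print('lip-rim',[np.degrees(np.arctan2(*(a-b)[[1,0]])).round(1) for a,b in((lip,rim),(l2,rr))])
L,Rr=onz(im,221,90,.026),onz(im,331,90,.026); print('disc mid y from left/right',((L+Rr)/2).round(4))
f=cv2.cvtColor(im['frame'],cv2.COLOR_BGR2HSV)
for n in ['scene','side']:
    im0=load(n+'0');a=load(n+'0');b=load(n+'7')
    for k in (a,b):
        c=cloud(k);f=cv2.cvtColor(k['frame'],cv2.COLOR_BGR2HSV);w=(f[...,1]<60)&(k['depth']>0);z=c[...,2];out=[]
        for cc,z0,r in [((.527,.079),.026,.026),((.562,.23),.018,.026)]:
            p=c[w&(z>z0+.012)&(z<z0+.055)&(np.hypot(c[...,0]-cc[0],c[...,1]-cc[1])<.06)]
            if len(p)>30: out.append(least_squares(lambda q:np.hypot(p[:,0]-q[0],p[:,1]-q[1])-r,cc,loss='soft_l1',f_scale=.002).x.round(4))
        print(n,out)
E
```

```text
jug rim [0.5232 0.0783 0.096 ] lip-handle ang -14.0
lip-rim [np.float64(-13.1), np.float64(-10.6)]
disc mid y from left/right [0.5229 0.0786 0.026 ]
scene [array([0.5653, 0.2311])]
scene [array([0.5254, 0.0824]), array([0.5651, 0.2312])]
side [array([0.5616, 0.2305])]
side [array([0.5231, 0.0794]), array([0.5616, 0.2303])]
```

```bash
python3 - <<'E'
from h import *
a=manip.finish_job(); print(a)
E
```

```text
the job is handed in; nothing more can be done
None
```

The milk jug now stands upright on the plaster disc with its lip pointing the same way as the other jug's. I gripped it by its bare sides, carried it between the mug and the beaker, set it down with about 6 N of contact, and backed the gripper clear. The job was handed in at about 13 s of the 35 s allowed.

**Lip direction:** the last pictures put the moved jug's lip at about -13° to -14°, against -13.5° for the way across the board. A rough sighting on the other jug's lip in the same view gave -10.6°, so that reading disagrees by about 3°. Earlier sightings of it gave -12.5° and -15.6°.

**Centring:** the checks disagree slightly. The wrist camera puts the jug within about 1 mm of the middle across its view, while the scene and side cameras suggest it may be 2–4 mm off. I took that as close enough on a 100 mm disc and did not correct it.

**Other items:** before and after measurements of the other jug agree to within 0.2 mm. I did not measure the mug or the beaker again at the end. The gripper stayed clear of both, and no unexpected contact showed in the force readings.

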